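Put the balance kit back into its own holders

TASK

The four pieces of the weighing kit stand in the wrong holders: the weights were put in the square trays, the puck and the bottle in the round dishes. Swap them over so that the large check weight stands in the large round dish, the small check weight in the small round dish, the flat puck in the large square tray and the dropper bottle in the small square tray, each upright in the middle of its holder; the empty oblong mat is there to park a piece on meanwhile. Do not push the spectacles about.

Things in the scene. Friction and masses are not known exactly. Their poses are not given: they have to be found in the camera images.
- large_weight: Large bright steel check weight, 500 g: round body 38 mm in diameter up to 47 mm high, then a neck and a knob of 22 mm; 62 mm high in all; grasp the body. At the start it stands upright in the middle (within 6 mm) of a holder that is not its own. Origin: centre of its underside, z up. It starts in one of the two square trays.
- small_weight: Small brass check weight, 200 g: round body 29 mm in diameter up to 35 mm high, then a knob of 18 mm; 46 mm high in all; grasp the body. At the start it stands upright in the middle (within 6 mm) of a holder that is not its own. Origin: centre of its underside, z up. It starts in the other square tray.
- puck: Flat black round puck with a grey top face, 40 mm in diameter, 12 mm thick, 70 g, lying flat; grasp it across the diameter, with the fingertips just above the holder's rim. At the start it stands upright in the middle (within 6 mm) of a holder that is not its own. Origin: centre of its underside, z up. It starts in one of the two round dishes.
- bottle: Closed brown dropper bottle, 45 g, 81 mm high: round body 29 mm in diameter up to 49 mm high, then a cap of 16 mm and a red rubber-like top of 12 mm (rigid); grasp the body. At the start it stands upright in the middle (within 6 mm) of a holder that is not its own. Origin: centre of its underside, z up. It starts in the other round dish.
- large_dish: Large round aluminium dish with a grey felt lining, 100 mm outside, 92 mm inside. Origin: centre of its underside, z up. Fixed to the bench (underside at z = 0); the flat inner floor is 6 mm and the rim top 8 mm above the bench; rim 4 mm thick. Home of the large weight.
- small_dish: Small round aluminium dish with a grey felt lining, 64 mm outside, 56 mm inside. Origin: centre of its underside, z up. Fixed to the bench (underside at z = 0); the flat inner floor is 6 mm and the rim top 8 mm above the bench; rim 4 mm thick. Home of the small weight.
- large_tray: Large square aluminium tray with a grey felt lining, 100 mm a side outside, 92 mm inside. Origin: centre of its underside, z up. Fixed to the bench (underside at z = 0); the flat inner floor is 6 mm and the rim top 8 mm above the bench; rim 4 mm thick. Home of the puck. x and y along its sides.
- small_tray: Small square aluminium tray with a grey felt lining, 64 mm a side outside, 56 mm inside. Origin: centre of its underside, z up. Fixed to the bench (underside at z = 0); the flat inner floor is 6 mm and the rim top 8 mm above the bench; rim 4 mm thick. Home of the bottle. x and y along its sides.
- parking_mat: Plain oblong black rubber mat without a rim, 80 mm (its x) by 130 mm (its y), 6 mm thick, empty at the start: the free spot to park a piece on. Origin: centre of its underside, z up. Fixed to the bench (underside at z = 0); its flat top is 6 mm above the bench.
- glasses: Spectacles lying loose on the bench to the left of the work, 141 x 142 mm, 42 mm high; leave them where they are. Origin: centre of the underside.
There are look-alikes about, which are no part of the job. Leave any brown or green look-alike of the puck alone.

How it is judged:
By the outcome, as a careful person would: the job done as asked, in the order asked, and still so for the second after the job is handed in, with the robot touching nothing.
It also fails if it takes over 138 s, if anything falls off the work surface, if the arm or the gripper's body presses on something with over 40 N, if the wrist force passes 120 N, or if a joint passes its speed limit or range.

ROBOT

A 6-joint arm with a two-finger parallel gripper is mounted at the origin on the work surface; the furniture and walls round the work are solid. World frame = base frame: x ahead of the robot, y to its left, z up, the work surface at z = 0. Lengths are in mm, angles in rad, forces in N, time in s.
With the tool pointing down it reaches from about 275 to 750 mm from the base axis. Payload 10.2 kg.
Tool frame: the origin (TCP) lies between the finger pads; the fingertips stand 17 mm ahead of it and the grasp point (between the pads) lies 2 mm behind it (tips_ahead is the distance from the TCP to the fingertips, in mm); z points along the fingers, y is the line along which they close (so a half turn about z gives the same grasp; the last joint's range is limited). The gripper opens to 85 mm and grips with 20 to 120 N. Pads are 22 mm wide; open, the fingers measure 114 mm over their backs; the gripper's body (76 mm by 85 mm) begins 54 mm behind the grasp point. The pads swing forward as they close: fully open they stand 13 mm farther back than shut.
Start: joints at [-1.522, 0.313, 1.498, -0, 1.331, -0.223], TCP at [140.931, -505.737, 248.294] pointing down, gripper open.
Joint ranges: [-2.94, 2.94], [-0.97, 2.17], [0.19, 2.56], [-1.23, 4.37], [0.02, 3.11], [-2.88, 2.88]. Speed limits (rad/s): [2.39, 2.39, 3.01, 3.14, 3.14, 3.14].

INTERFACE

Orientations are given as a unit quaternion [w, x, y, z].
In Python, from rig import sense, capture, finish_job, boxes_of, tips_ahead gives the robot as it stands.
- The arm moves only by the tool drive_tool, never from a script. Its argument "commands" is text: rows parted by semicolons, each of 7 numbers parted by spaces: the shift along the world's x, y, z in units of 0.1 m (1.0 is 0.1 m), then the turn, a rotation vector about the world's x, y, z in units of pi/4 rad (1.0 is pi/4 rad), then the opening in per cent of the stroke, from 0 (shut) to 100 (fully open). A call has 1 to 20 rows; each row shifts and turns the commanded pose from where the row before left it; what a row does not reach is not made up. A row lasts 1/12 s, in which the tool goes at most 41.7 mm and 7.16 degrees, less where a joint would pass 70% of its speed; a pose out of reach is approached as far as the arm can. A call with a number of a shift or a turn outside -1 to 1 is refused whole. A call with a gripper value outside its range is refused whole. The fingers move at their own pace and stop on an object; "force" is the grip in N (left out, the last holds). Time passes only in rows, so rows that do not move let the fingers close. It gives the time, the measured TCP pose, the force, the opening and the grip force at its end, in the units of the state.
- sense(): the state, without advancing time (a new reading comes with each control period).
- capture(name): name is "side" or "top"; returns a dict with "pixels" (420x560x3 uint8, blue, green, red), "fov_y" (degrees; the focal length in pixels is half the picture's height over the tangent of half this angle, whatever the lens; pixels are square), "cx", "cy" (the principal point, pixels), "position" and "attitude" of the camera in the world. Camera axes: x right, y down, z forward; pixel columns grow to the right and rows downward; lengths in mm; the calibration is good to about 2 mm. A picture is of the moment at which its call begins. There is no depth.
- finish_job(): hands the job in; it is judged then, once.
Trained networks look in a picture, given as the dict that the camera call returned (one of the last four; its "shot" number tells which), for a name from the list of things; names that differ only in an ending like _2 or _b are one class to them, and where a whole thing is asked for, a point or a joint stands for the part that bears it (a point fixed in the world has none). Each returns a list of dicts, best first, with "confidence" (0 to 1); they miss things now and then, are a little off and sometimes report something else, mostly with a low value. They report only what shows in the picture. A call takes as long as a camera call. They do not tell look-alikes from the thing itself.
- boxes_of(picture, name): "position" ([column, row] in pixels, amid what is visible of it).
The state is a dict: "time_s": time; "joints": joint angles; "dq": joint speeds; "tau": joint torques, N m; "eef_pos": TCP position; "ee_rot": TCP orientation; "force": force on the tool from outside, world axes, zero at the start; "wrist_torque": the same for the moment, N m; "grip_width": opening from 0.0 (shut) to 1.0 (fully open); "grip_force": force on a finger pad.
Only numpy, scipy, OpenCV 4.12 (cv2) and the standard library are available. Lean on these libraries where they do the work, as an engineer would, in place of code of your own. Each camera call takes 0.05 s, during which the arm holds its last target. There are 200 camera calls.

## Working session

There is one attempt and no reset: what is moved stays moved. The work goes in short steps, Python scripts to look and compute and a tool call to move; the robot and the scene stay as the last step left them, time stands still between calls to the robot, and variables do not carry over. Pictures are saved under pics/ and viewed, at most 14 in all, crops included, and the job is handed in when it is done.

Besides the shell and the picture viewer there is one more tool, called after "Request:" as name(argument=value, ...) on one line, values as JSON. drive_tool: Moves the arm, as the interface text tells. Shifts and turns lie within -1 to 1; 1 stands for 0.1 m of shift or pi/4 rad of turn. Its arguments: {"type":"object","properties":{"commands":{"type":"string"},"force":{"type":"number"}},"required":["commands"]}

```bash
mkdir -p pics; ls; cat > h.py <<'E'
import numpy as np, cv2
from scipy.spatial.transform import Rotation as R
from rig import *
def cam(p):
    q=np.array(p["attitude"],float)
    M=R.from_quat([q[1],q[2],q[3],q[0]]).as_matrix() if q.size==4 else q.reshape(3,3)
    f=210/np.tan(np.radians(p["fov_y"])/2)
    return M,f,np.array(p["position"],float)
def ray(p,uv,z):
    M,f,o=cam(p); d=M@np.array([(uv[0]-p["cx"])/f,(uv[1]-p["cy"])/f,1]); return o+d*(z-o[2])/d[2]
def proj(p,X):
    M,f,o=cam(p); c=M.T@(np.array(X,float)-o); return [p["cx"]+f*c[0]/c[2],p["cy"]+f*c[1]/c[2]]
E
python3 - <<'E'
from h import *
for n in("top","side"):
    p=capture(n); cv2.imwrite(f"pics/{n}0.png",p["pixels"])
    print(n,{k:v for k,v in p.items() if k!="pixels"})
    H=dict(large_weight=30,small_weight=25,puck=15,bottle=45,large_dish=7,small_dish=7,large_tray=7,small_tray=7,parking_mat=6,glasses=20)
    for k,z in H.items():
        print(k,[(np.round(b["position"]).tolist(),round(b["confidence"],2),np.round(ray(p,b["position"],z)).tolist()) for b in boxes_of(p,k)[:4]])
s=sense();print(s["eef_pos"],s["ee_rot"],s["time_s"],s["grip_width"])
E
```

```text
pics
top {'fov_y': 57.93111556183822, 'cx': 272.3309755250845, 'cy': 206.57784368087044, 'position': array([401.66680963,  81.76195574, 977.195904  ]), 'attitude': array([-0.02821113,  0.70947015, -0.70373993,  0.02462415]), 'shot': 1}
large_weight [([336.0, 143.0], 0.8, [636.0, -74.0, 30.0])]
small_weight []
puck [([226.0, 210.0], 0.7, [463.0, 204.0, 15.0]), ([220.0, 163.0], 0.55, [584.0, 223.0, 15.0])]
bottle [([380.0, 205.0], 0.45, [477.0, -178.0, 45.0])]
large_dish [([232.0, 218.0], 0.76, [445.0, 189.0, 7.0])]
small_dish [([375.0, 205.0], 0.89, [481.0, -177.0, 7.0])]
large_tray [([277.0, 145.0], 0.93, [634.0, 76.0, 7.0])]
small_tray [([334.0, 150.0], 0.63, [622.0, -73.0, 7.0])]
parking_mat [([314.0, 207.0], 0.65, [474.0, -19.0, 6.0])]
glasses [([146.0, 229.0], 0.61, [414.0, 406.0, 20.0]), ([269.0, 144.0], 0.52, [635.0, 97.0, 20.0])]
side {'fov_y': 44.9344088998367, 'cx': 274.9458319350818, 'cy': 210.16485552999922, 'position': array([ 75.30032283, 964.25888355, 522.98859146]), 'attitude': array([ 0.1083168 , -0.19092314,  0.82847769, -0.51520923]), 'shot': 2}
large_weight [([245.
[... 162 characters left out ...]
0.0], 0.72, [464.0, 211.0, 15.0]), ([201.0, 237.0], 0.58, [585.0, 217.0, 15.0])]
bottle [([326.0, 170.0], 0.62, [463.0, -173.0, 45.0])]
large_dish [([252.0, 256.0], 0.84, [465.0, 225.0, 7.0])]
small_dish [([322.0, 184.0], 0.7, [470.0, -169.0, 7.0]), ([326.0, 171.0], 0.63, [490.0, -253.0, 7.0])]
large_tray [([213.0, 215.0], 0.92, [625.0, 108.0, 7.0])]
small_tray [([250.0, 184.0], 0.48, [629.0, -79.0, 7.0])]
parking_mat [([296.0, 210.0], 0.74, [470.0, -3.0, 6.0])]
glasses [([210.0, 321.0], 0.57, [424.0, 439.0, 20.0]), ([213.0, 213.0], 0.22, [615.0, 122.0, 20.0])]
[ 140.94459797 -505.72900066  248.29463513] [-1.71734923e-05  9.90782010e-01  1.35465895e-01  1.07768386e-05] 1.1 0.9986722633745571
```

View pics/top0.png

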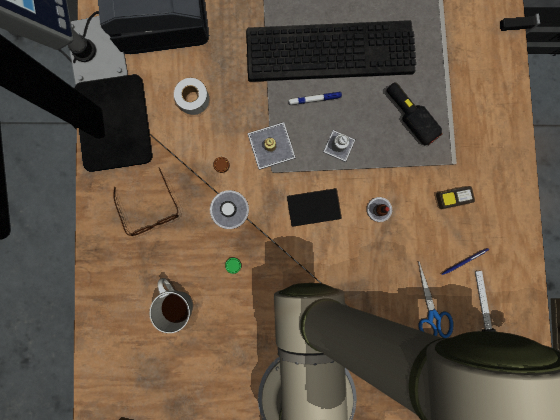

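View pics/side0.png

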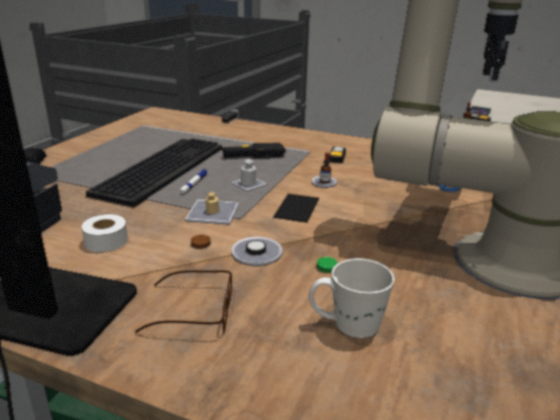

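The top view shows the puck in the large dish (228,209), the brass weight in the large tray (271,145), the steel weight in the small tray (340,143) and the bottle in the small dish (379,209). The mat is at (314,207) and is empty. The brown (221,164) and green (233,265) discs are look-alikes. Next I'll refine the centres by projecting outlines.

```bash
cat >> h.py <<'E'
def ring(c,r,z,n=90): 
    t=np.linspace(0,2*np.pi,n,endpoint=False); return np.c_[c[0]+r*np.cos(t),c[1]+r*np.sin(t),np.full(n,z)]
def sq(c,a,b,yaw,z):
    P=np.array([[a,b],[-a,b],[-a,-b],[a,-b]])/2; k=np.array([[np.cos(yaw),-np.sin(yaw)],[np.sin(yaw),np.cos(yaw)]])
    return np.c_[P@k.T+c,np.full(4,z)]
def rect(p,x0,x1,y0,y1,z,s=1.0):
    """metric (mm/s px) ortho view of plane z: column = y decreasing, row = x decreasing"""
    W=int((y1-y0)*s);H=int((x1-x0)*s)
    src=np.float32([proj(p,[x1,y1,z]),proj(p,[x1,y0,z]),proj(p,[x0,y0,z]),proj(p,[x0,y1,z])])
    return cv2.warpPerspective(p["pixels"],cv2.getPerspectiveTransform(src,np.float32([[0,0],[W,0],[W,H],[0,H]])),(W,H),flags=cv2.INTER_CUBIC)
E
python3 - <<'E'
from h import *
p=capture("top")
print(tips_ahead if not callable(tips_ahead) else [tips_ahead(x) for x in (0,.3,.5,1)] if 0 else tips_ahead)
im=rect(p,400,700,-240,260,7,1.6)
for y in range(-240,260,50): cv2.line(im,(int((260-y)*1.6),0),(int((260-y)*1.6),6 if y%100 else 12),(0,0,255),1)
for x in range(400,700,50): cv2.line(im,(0,int((700-x)*1.6)),(12,int((700-x)*1.6)),(0,0,255),1)
cv2.imwrite("pics/rect0.png",im)
g=lambda c,z,r:cv2.cvtColor(rect(p,c[0]-r,c[0]+r,c[1]-r,c[1]+r,z,4),cv2.COLOR_BGR2GRAY).astype(float)
# template fit: mean radial gradient along outline
def score(G,pts):
    return cv2.remap(G,np.float32(pts[:,0])[None],np.float32(pts[:,1])[None],cv2.INTER_LINEAR).mean()
def edge(out):  # contrast between just inside and just outside of outline function out(c,grow)
    img=cv2.GaussianBlur(cv2.cvtColor(p["pixels"],cv2.COLOR_BGR2GRAY),(0,0),.7).astype(np.float32)
    def f(c,*a):
        s=[]
        for d in(-2,2):
            s.append(score(img,np.array([proj(p,X) for X in out(c,d,*a)])))
        return s[0]-s[1]
    return f
def dense(P,n=20): return np.vstack([P[i]+(P[(i+1)%4]-P[i])*np.linspace(.05,.95,n)[:,None] for i in range(4)])
from itertools import product
def fit(f,c0,yaws=(None,),sign=1):
    best=None
    for st,rg in((4,20),(1,4)):
        b=best or (-1e9,c0,None)
        c=b[1]
        for dx,dy,w in product(np.arange(-rg,rg+1,st),np.arange(-rg,rg+1,st),yaws):
            v=sign*(f((c[0]+dx,c[1]+dy)) if w is None else f((c[0]+dx,c[1]+dy),w))
            if best is None or v>best[0]: best=(v,(c[0]+dx,c[1]+dy),w)
    return best
Y=np.radians(np.arange(-45,45,5))
rg=lambda r,z:(lambda c,d:ring(c,r+d,z,48))
s4=lambda a,b,z:(lambda c,d,w:dense(sq(c,a+2*d,b+2*d,w,z)))
print("large_dish",fit(edge(rg(50,8)),(455,200)))
print("small_dish",fit(edge(rg(32,8)),(478,-175)))
print("large_tray",fit(edge(s4(100,100,8)),(630,85),Y))
print("small_tray",fit(edge(s4(64,64,8)),(625,-75),Y))
print("mat",fit(edge(s4(80,130,6)),(472,-15),np.radians(np.arange(-20,21,5)),-1))
print("puck top",fit(edge(rg(20,18)),(460,200),sign=-1))
E
```

```text
17.0
large_dish (np.float32(27.244705), (np.int64(467), np.int64(198)), None)
small_dish (np.float32(27.970345), (np.int64(470), np.int64(-187)), None)
large_tray (np.float32(27.531563), (np.int64(634), np.int64(91)), np.float64(0.3490658503988659))
small_tray (np.float32(33.575386), (np.int64(635), np.int64(-84)), np.float64(-0.4363323129985824))
mat (np.float32(64.42642), (np.int64(474), np.int64(-19)), np.float64(0.17453292519943295))
puck top (np.float32(14.649452), (np.int64(467), np.int64(200)), None)
```

View pics/rect0.png

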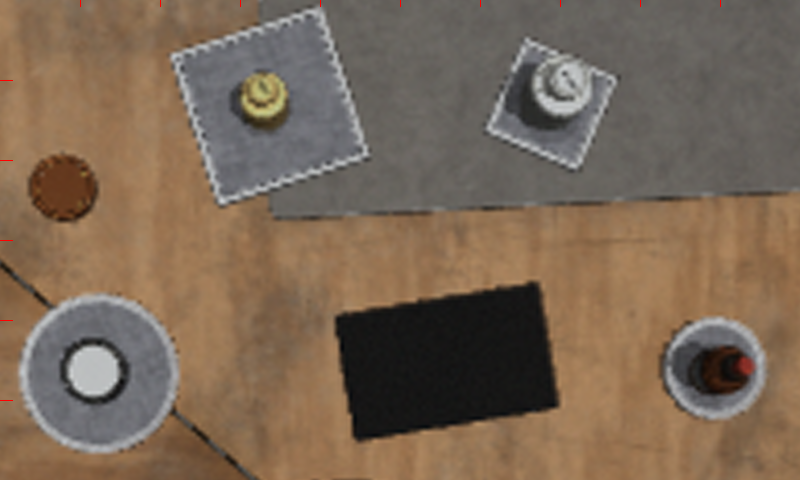

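The rectified view agrees with the fits:

| Item | Position (x, y), mm |
|---|---|
| Large dish | (467, 198) |
| Small dish | (470, -187) |
| Large tray | (634, 91) |
| Small tray | (635, -84) |
| Mat | (474, -19) |
| Puck | (467, 200) |
| Brass weight | about (634, 94) |
| Steel weight | about (635, -84) |

The order is: brass weight to the mat, puck, steel weight, bottle, then brass weight to its dish.

Request:
drive_tool(commands="0.24 0.3 0 0 0 0 75;0.25 0.3 0 0 0 0 75;0.25 0.3 0 0 0 0 75;0.25 0.3 0 0 0 0 75;0.25 0.3 0 0 0 0 75;0.25 0.3 0 0 0 0 75;0.25 0.3 0 0 0 0 75;0.25 0.3 0 0 0 0 75;0.25 0.3 0 0 0 0 75;0.25 0.3 0 0 0 0 75;0.25 0.3 0 0 0 0 75;0.25 0.3 0 0 0 0 75;0.25 0.3 0 0 0 0 75;0.25 0.3 0 0 0 0 75;0.25 0.3 0 0 0 0 75;0.25 0.3 0 0 0 0 75;0.25 0.3 0 0 0 0 75;0.25 0.3 0 0 0 0 75;0.22 0.3 0 0 0 0 75;0.22 0.3 0 0 0 0 75", force=40)

```text
time_s: 2.82
eef_pos: [634.8, 96.1, 248.2]
ee_rot: [0.0, 0.991, 0.136, -0.0]
force: [0.7, -0.1, 0.5]
grip_width: 0.749
grip_force: 0.0
```

Request:
drive_tool(commands="0 -0.02 -0.3 0 0 0 75;0 0 -0.35 0 0 0 75;0 0 -0.35 0 0 0 75;0 0 -0.35 0 0 0 75;0 0 -0.3 0 0 0 75;0 0 -0.2 0 0 0 75;0 0 -0.15 0 0 0 75;0 0 -0.1 0 0 0 75;0 0 -0.1 0 0 0 75;0 0 0 0 0 0 75;0 0 0 0 0 0 20;0 0 0 0 0 0 20;0 0 0 0 0 0 20;0 0 0 0 0 0 20;0 0 0 0 0 0 20;0 0 0 0 0 0 20")

```text
time_s: 4.15
eef_pos: [634.5, 92.5, 29.7]
ee_rot: [0.0, 0.991, 0.136, 0.001]
force: [-1.2, 1.5, 5.9]
grip_width: 0.325
grip_force: 39.6
```

```bash
python3 - <<'E'
from h import *
p=capture("side"); cv2.imwrite("pics/side1.png",cv2.resize(p["pixels"][130:280,140:390],None,fx=3,fy=3,interpolation=cv2.INTER_CUBIC))
E
```

```text
(no output)
```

View pics/side1.png

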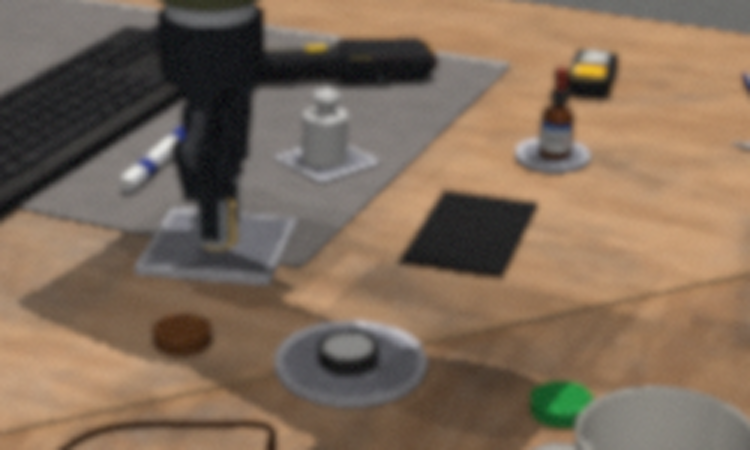

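Request:
drive_tool(commands="0 0 0.1 0 0 0 20;0 0 0.3 0 0 0 20;0 0 0.3 0 0 0 20;-0.1 -0.07 0.1 0 0 0 20;-0.25 -0.175 0 0 0 0 20;-0.3 -0.21 0 0 0 0 20;-0.3 -0.21 0 0 0 0 20;-0.3 -0.21 0 0 0 0 20;-0.2 -0.14 0 0 0 0 20;-0.15 -0.105 0 0 0 0 20;0 0 -0.2 0 0 0 20;0 0 -0.25 0 0 0 20;0 0 -0.15 0 0 0 20;0 0 -0.1 0 0 0 20;0 0 -0.05 0 0 0 20;0 0 -0.03 0 0 0 20;0 0 0 0 0 0 20;0 0 0 0 0 0 20")

```text
time_s: 5.7
eef_pos: [474.4, -19.8, 31.0]
ee_rot: [0.0, 0.991, 0.136, 0.001]
force: [-0.4, 0.5, -2.2]
grip_width: 0.316
grip_force: 40.0
```

Request:
drive_tool(commands="0 0 -0.01 0 0 0 20;0 0 -0.005 0 0 0 20;0 0 0 0 0 0 20;0 0 0 0 0 0 75;0 0 0 0 0 0 75;0 0 0 0 0 0 75;0 0 0.2 0 0 0 75;0 0 0.3 0 0 0 75;0 0 0.3 0 0 0 75;0 0.2 0.3 0 0 0 75;0 0.3 0.2 0 0 0 75;0 0.35 0 0 0 0 75;0 0.35 0 0 0 0 75;0 0.35 0 0 0 0 75;0 0.3 0 0 0 0 75;-0.07 0.2 0 0 0 0 75;0 0.15 0 0 0 0 75;0 0 0 0 0 0 75")

```text
time_s: 7.2
eef_pos: [466.4, 202.5, 158.8]
ee_rot: [-0.0, 0.991, 0.137, 0.0]
force: [0.5, 0.6, 0.5]
grip_width: 0.751
grip_force: 0.0
```

```bash
python3 - <<'E'
from h import *
p=capture("top"); cv2.imwrite("pics/rect1.png",rect(p,400,700,-240,260,7,1.6))
E
```

```text
(no output)
```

View pics/rect1.png

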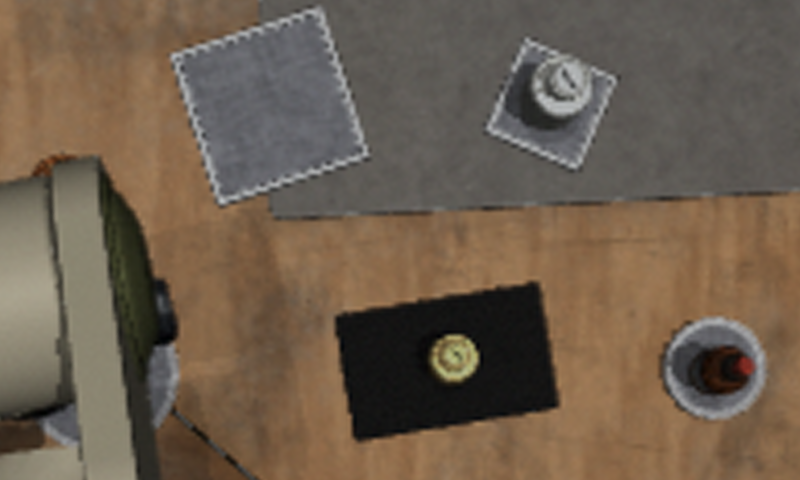

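Request:
drive_tool(commands="0 -0.02 -0.3 0 0 0 65;0 0 -0.35 0 0 0 65;0 0 -0.3 0 0 0 65;0 0 -0.2 0 0 0 65;0 0 -0.1 0 0 0 65;0 0 -0.07 0 0 0 65;0 0 0 0 0 0 65;0 0 0 0 0 0 65")

```text
time_s: 7.92
eef_pos: [467.6, 198.1, 27.7]
ee_rot: [-0.0, 0.991, 0.135, 0.001]
force: [1.5, -0.2, 0.1]
grip_width: 0.652
grip_force: 0.0
```

```bash
python3 - <<'E'
from h import *
p=capture("side"); cv2.imwrite("pics/side2.png",cv2.resize(p["pixels"][190:290,200:330],None,fx=5,fy=5,interpolation=cv2.INTER_CUBIC))
E
```

```text
(no output)
```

View pics/side2.png

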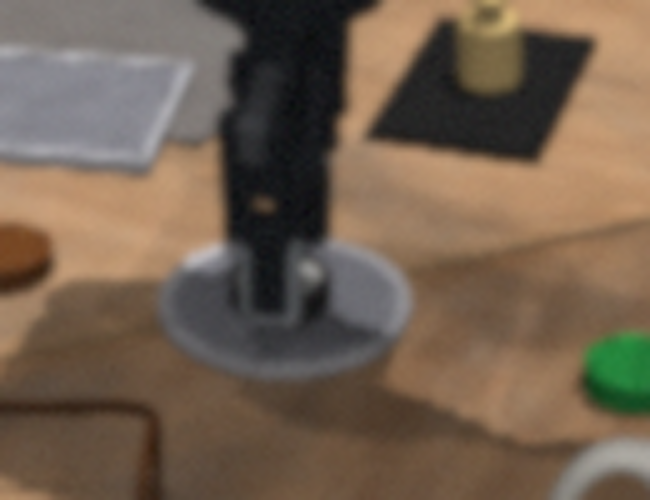

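The finger is centred on the puck (about 277,290) and its tip sits at puck height, clear of the rim. I'll close now.

Request:
drive_tool(commands="0 0 0 0 0 0 25;0 0 0 0 0 0 25;0 0 0 0 0 0 25;0 0 0 0 0 0 25;0 0 0 0 0 0 25;0 0 0.05 0 0 0 25;0 0 0.1 0 0 0 25;0 0 0.2 0 0 0 25;0 0 0.2 0 0 0 25;0 0 0.15 0 0 0 25;0 0 0 0 0 0 25")

```text
time_s: 8.88
eef_pos: [468.4, 198.6, 100.3]
ee_rot: [-0.0, 0.991, 0.136, 0.003]
force: [0.0, 0.0, -0.4]
grip_width: 0.437
grip_force: 40.2
```

Request:
drive_tool(commands="0.1 -0.06 0 0 0 0 25;0.25 -0.16 0 0 0 0 25;0.3 -0.2 0 0 0 0 25;0.3 -0.2 0 0 0 0 25;0.3 -0.2 0 0 0 0 25;0.25 -0.16 0 0 0 0 25;0.15 -0.1 0 0 0 0 25;0 0 -0.15 0 0 0 25;0 0 -0.2 0 0 0 25;0 0 -0.15 0 0 0 25;0 0 -0.1 0 0 0 25;0 0 -0.05 0 0 0 25;0 0 -0.03 0 0 0 25;0 0 0 0 0 0 25;0 0 0 0 0 0 25")

```text
time_s: 10.13
eef_pos: [632.4, 90.2, 29.3]
ee_rot: [0.0, 0.991, 0.135, 0.001]
force: [-0.5, 0.3, -0.7]
grip_width: 0.438
grip_force: 40.3
```

```bash
python3 - <<'E'
from h import *
p=capture("side"); cv2.imwrite("pics/side3.png",cv2.resize(p["pixels"][150:250,150:280],None,fx=5,fy=5,interpolation=cv2.INTER_CUBIC))
E
```

```text
(no output)
```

View pics/side3.png

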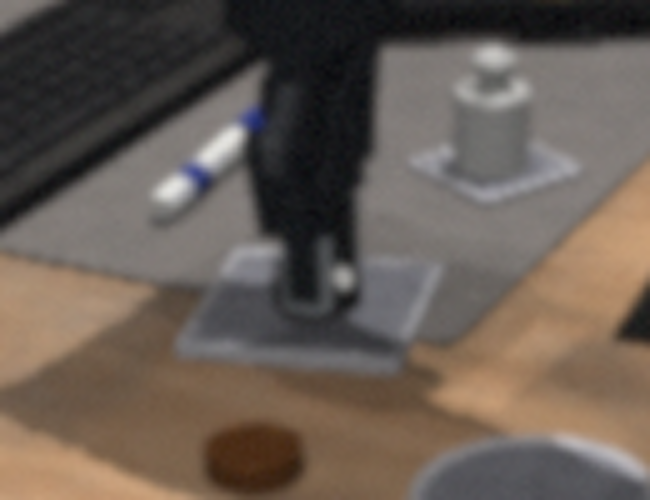

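The puck is held level just above the tray floor, near the middle. I'll lower it the last bit, release, and go to the steel weight.

Request:
drive_tool(commands="0.015 0.01 -0.01 0 0 0 25;0 0 -0.007 0 0 0 25;0 0 0 0 0 0 25;0 0 0 0 0 0 65;0 0 0 0 0 0 65;0 0 0 0 0 0 65;0 0 0.15 0 0 0 70;0 0 0.3 0 0 0 75;0 0 0.3 0 0 0 80;0 -0.15 0.3 0 0 0 80;0 -0.3 0.2 0 0 0 80;0 -0.35 0 0 0 0 80;0 -0.35 0 0 0 0 80;0 -0.3 0 0 0 0 80;0 -0.2 0 0 0 0 80;0 -0.1 0 0 0 0 80;0 0 0 0 0 0 80")

```text
time_s: 11.6
eef_pos: [633.4, -85.4, 151.9]
ee_rot: [0.0, 0.991, 0.134, -0.0]
force: [-0.7, -0.5, -0.8]
grip_width: 0.799
grip_force: 0.0
```

Request:
drive_tool(commands="0.015 0.01 -0.2 0 0 0 80;0 0 -0.3 0 0 0 80;0 0 -0.3 0 0 0 80;0 0 -0.2 0 0 0 80;0 0 -0.12 0 0 0 80;0 0 -0.1 0 0 0 80;0 0 0 0 0 0 80;0 0 0 0 0 0 25;0 0 0 0 0 0 25;0 0 0 0 0 0 25;0 0 0 0 0 0 25;0 0 0 0 0 0 25;0 0 0 0 0 0 25", force=60)

```text
time_s: 12.68
eef_pos: [635.7, -82.8, 31.9]
ee_rot: [0.0, 0.991, 0.135, 0.001]
force: [-1.7, 1.6, 6.9]
grip_width: 0.416
grip_force: 59.8
```

Request:
drive_tool(commands="0 0 0.1 0 0 0 25;0 0 0.3 0 0 0 25;0 0 0.3 0 0 0 25;-0.05 0.085 0.1 0 0 0 25;-0.12 0.2 0 0 0 0 25;-0.18 0.3 0 0 0 0 25;-0.18 0.3 0 0 0 0 25;-0.18 0.3 0 0 0 0 25;-0.18 0.3 0 0 0 0 25;-0.18 0.3 0 0 0 0 25;-0.18 0.3 0 0 0 0 25;-0.18 0.3 0 0 0 0 25;-0.15 0.25 0 0 0 0 25;-0.07 0.12 0 0 0 0 25;-0.03 0.055 0 0 0 0 25;0 0 0 0 0 0 25")

```text
time_s: 14.02
eef_pos: [465.9, 199.2, 109.9]
ee_rot: [-0.0, 0.991, 0.136, -0.0]
force: [0.6, 0.0, -5.4]
grip_width: 0.419
grip_force: 61.4
```

```bash
python3 - <<'E'
from h import *
p=capture("top"); cv2.imwrite("pics/rect2.png",rect(p,400,700,-240,260,7,1.6))
E
```

```text
(no output)
```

View pics/rect2.png

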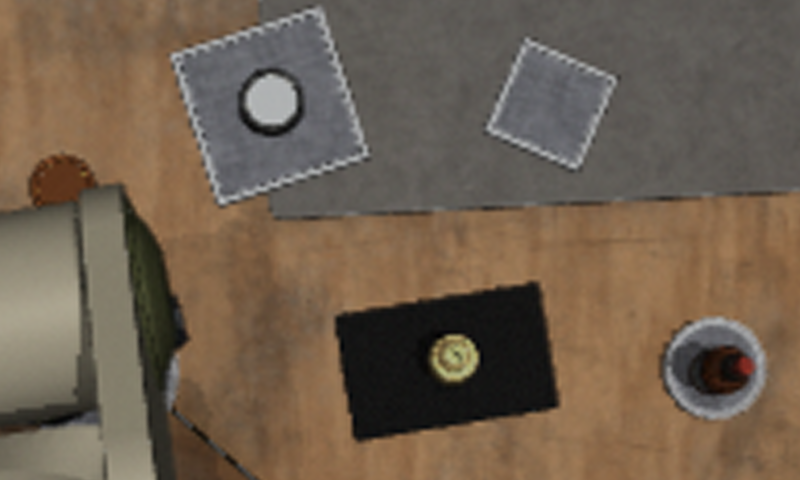

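The puck is centred in the large tray (271,101), and the small tray is empty. Now I'll lower the steel weight.

Request:
drive_tool(commands="0.01 -0.01 -0.2 0 0 0 25;0 0 -0.25 0 0 0 25;0 0 -0.15 0 0 0 25;0 0 -0.1 0 0 0 25;0 0 -0.05 0 0 0 25;0 0 -0.02 0 0 0 25;0 0 0 0 0 0 25;0 0 0 0 0 0 25")

```text
time_s: 14.73
eef_pos: [468.6, 197.2, 33.9]
ee_rot: [-0.0, 0.991, 0.135, 0.001]
force: [0.2, 0.7, -4.6]
grip_width: 0.418
grip_force: 61.4
```

Request:
drive_tool(commands="0 0 -0.01 0 0 0 25;0 0 -0.008 0 0 0 25;0 0 0 0 0 0 25;0 0 0 0 0 0 70;0 0 0 0 0 0 80;0 0 0 0 0 0 80;0 0 0.2 0 0 0 80;0 0 0.35 0 0 0 80;0 0 0.35 0 0 0 80;0 -0.1 0.35 0 0 0 80;0 -0.3 0.2 0 0 0 80;0 -0.4 0 0 0 0 80;0 -0.4 0 0 0 0 80;0 -0.4 0 0 0 0 80;0 -0.4 0 0 0 0 80;0 -0.4 0 0 0 0 80;0 -0.4 0 0 0 0 80;0 -0.4 0 0 0 0 80;0 -0.3 0 0 0 0 80;0 -0.2 0 0 0 0 80")

```text
time_s: 16.4
eef_pos: [467.7, -175.8, 176.5]
ee_rot: [0.0, 0.991, 0.134, 0.0]
force: [-0.0, 0.7, -0.2]
grip_width: 0.801
grip_force: 0.0
```

```bash
python3 - <<'E'
from h import *
p=capture("side"); a=cv2.resize(p["pixels"][200:280,200:310],None,fx=5,fy=5,interpolation=cv2.INTER_CUBIC)
X=p["pixels"][130:210,270:380]
for c in((470,-187),(465,-182)): print(proj(p,[*c,93-6]),proj(p,[*c,6]))
print([proj(p,[467,198,z]) for z in(6,68)])
t=capture("top"); b=rect(t,400,520,140,260,7,3)
cv2.imwrite("pics/m4.png",np.hstack([cv2.resize(a,(440,320)),cv2.resize(b,(320,320))]))
cv2.imwrite("pics/s4.png",cv2.resize(X,None,fx=6,fy=6,interpolation=cv2.INTER_CUBIC))
E
```

```text
[np.float64(326.0095148638183), np.float64(151.8612001465436)] [np.float64(324.06669008714664), np.float64(181.478757259793)]
[np.float64(327.197526275402), np.float64(152.7883513200402)] [np.float64(325.2130923649766), np.float64(182.5148712230217)]
[[np.float64(257.2054579246284), np.float64(250.2352560699743)], [np.float64(257.26002341251365), np.float64(222.39956328436915)]]
```

View pics/m4.png

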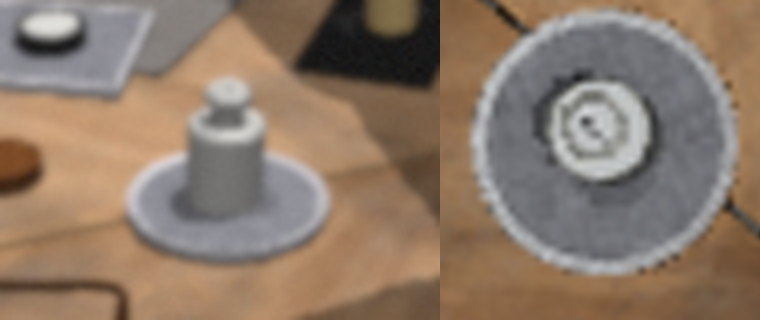

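View pics/s4.png

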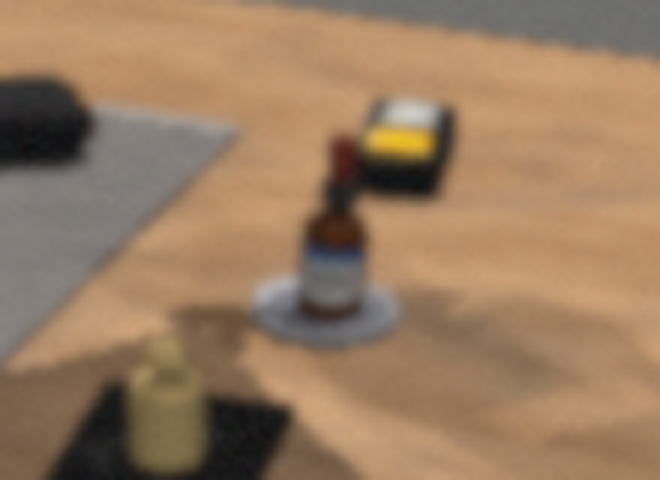

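The steel weight stands upright in the large dish, within about 4 mm of the middle. The bottle's top (344,137) and base (332,312) in the crop match the projection of (465, -182). I'll grasp it there.

Request:
drive_tool(commands="-0.03 -0.04 0 0 0 0 80;0 0 0 0 0 0 80;0 0 -0.2 0 0 0 80;0 0 -0.3 0 0 0 80;0 0 -0.3 0 0 0 80;0 0 -0.25 0 0 0 80;0 0 -0.15 0 0 0 80;0 0 -0.1 0 0 0 80;0 0 -0.06 0 0 0 80;0 0 0 0 0 0 80;0 0 0 0 0 0 15;0 0 0 0 0 0 15;0 0 0 0 0 0 15;0 0 0 0 0 0 15;0 0 0 0 0 0 15;0 0 0 0 0 0 15;0 0 0 0 0 0 15", force=30)

```text
time_s: 17.92
eef_pos: [465.5, -177.2, 41.4]
ee_rot: [0.001, 0.991, 0.135, 0.001]
force: [-1.0, -0.3, 5.6]
grip_width: 0.32
grip_force: 29.3
```

Request:
drive_tool(commands="0 0 0.1 0 0 0 15;0 0 0.3 0 0 0 15;0 0 0.3 0 0 0 15;0.08 0.045 0.1 0 0 0 15;0.2 0.11 0 0 0 0 15;0.3 0.16 0 0 0 0 15;0.3 0.16 0 0 0 0 15;0.3 0.16 0 0 0 0 15;0.25 0.14 0 0 0 0 15;0.18 0.1 0 0 0 0 15;0.085 0.052 0 0 0 0 15;0 0 0 0 0 0 15;0 0 0 0 0 0 15")

```text
time_s: 19.0
eef_pos: [634.2, -83.9, 120.6]
ee_rot: [0.0, 0.991, 0.136, -0.0]
force: [-0.6, -0.7, -1.2]
grip_width: 0.32
grip_force: 29.7
```

Request:
drive_tool(commands="0.01 -0.01 -0.2 0 0 0 15;0 0 -0.25 0 0 0 15;0 0 -0.15 0 0 0 15;0 0 -0.1 0 0 0 15;0 0 -0.05 0 0 0 15;0 0 -0.035 0 0 0 15;0 0 0 0 0 0 15;0 0 0 0 0 0 15")

```text
time_s: 19.67
eef_pos: [635.8, -85.3, 42.8]
ee_rot: [0.0, 0.991, 0.135, 0.001]
force: [0.3, -0.7, 0.0]
grip_width: 0.321
grip_force: 29.7
```

Now I'll lower the last 1.5 mm, release, lift clear of the cap, and move over to the brass weight on the mat at (474, -20).

Request:
drive_tool(commands="0 0 -0.01 0 0 0 15;0 0 -0.007 0 0 0 15;0 0 0 0 0 0 15;0 0 0 0 0 0 75;0 0 0 0 0 0 75;0 0 0 0 0 0 75;0 0 0.2 0 0 0 75;0 0 0.35 0 0 0 75;0 0 0.35 0 0 0 75;0 0 0.3 0 0 0 75;-0.2 0.08 0 0 0 0 75;-0.3 0.12 0 0 0 0 75;-0.3 0.12 0 0 0 0 75;-0.3 0.12 0 0 0 0 75;-0.25 0.1 0 0 0 0 75;-0.2 0.08 -0.1 0 0 0 75;-0.06 0.03 -0.2 0 0 0 75;0 0 -0.2 0 0 0 75;0 0 0 0 0 0 75")

```text
time_s: 21.25
eef_pos: [472.6, -19.4, 107.6]
ee_rot: [-0.001, 0.991, 0.136, -0.002]
force: [-0.2, 0.8, -0.8]
grip_width: 0.751
grip_force: 0.0
```

Request:
drive_tool(commands="0.015 0 -0.2 0 0 0 75;0 0 -0.3 0 0 0 75;0 0 -0.15 0 0 0 75;0 0 -0.08 0 0 0 75;0 0 -0.05 0 0 0 75;0 0 0 0 0 0 75;0 0 0 0 0 0 20;0 0 0 0 0 0 20;0 0 0 0 0 0 20;0 0 0 0 0 0 20;0 0 0 0 0 0 20;0 0 0 0 0 0 20", force=40)

```text
time_s: 22.25
eef_pos: [476.5, -20.1, 33.1]
ee_rot: [0.0, 0.991, 0.136, 0.001]
force: [-1.4, 0.7, 5.2]
grip_width: 0.317
grip_force: 39.0
```

Request:
drive_tool(commands="0 0 0.1 0 0 0 20;0 0 0.25 0 0 0 20;0 0 0.25 0 0 0 20;-0.03 -0.1 0.1 0 0 0 20;-0.025 -0.25 0 0 0 0 20;0 -0.3 0 0 0 0 20;0 -0.3 0 0 0 0 20;0 -0.3 0 0 0 0 20;0 -0.25 0 0 0 0 20;0 -0.12 0 0 0 0 20;0 -0.05 0 0 0 0 20;0 0 0 0 0 0 20;0 0 -0.2 0 0 0 20;0 0 -0.2 0 0 0 20;0 0 -0.15 0 0 0 20;0 0 -0.1 0 0 0 20;0 0 -0.03 0 0 0 20;0 0 0 0 0 0 20;0 0 0 0 0 0 20")

```text
time_s: 23.83
eef_pos: [470.8, -186.7, 34.6]
ee_rot: [0.0, 0.991, 0.136, 0.0]
force: [-0.2, 0.4, -2.5]
grip_width: 0.316
grip_force: 40.1
```

Request:
drive_tool(commands="0 0 -0.01 0 0 0 20;0 0 -0.007 0 0 0 20;0 0 0 0 0 0 20;0 0 0 0 0 0 75;0 0 0 0 0 0 75;0 0 0 0 0 0 75;0 0 0.2 0 0 0 75;0 0 0.3 0 0 0 75;0 0 0.3 0 0 0 75;0 0 0.3 0 0 0 75;0 -0.2 0.3 0 0 0 75;-0.1 -0.3 0 0 0 0 75;-0.2 -0.3 0 0 0 0 75;-0.2 -0.3 0 0 0 0 75;-0.2 -0.3 0 0 0 0 75;-0.2 -0.3 0 0 0 0 75;-0.1 -0.2 0 0 0 0 75;0 0 0 0 0 0 75")

```text
time_s: 25.33
eef_pos: [368.4, -380.4, 172.4]
ee_rot: [0.001, 0.991, 0.133, -0.0]
force: [-0.4, -0.0, 1.0]
grip_width: 0.751
grip_force: 0.0
```

```bash
python3 - <<'E'
from h import *
p=capture("side"); t=capture("top")
a=cv2.resize(p["pixels"][140:280,180:350],None,fx=2.5,fy=2.5,interpolation=cv2.INTER_CUBIC)
b=rect(t,400,700,-240,260,7,1.6); cv2.imwrite("pics/f.png",b); cv2.imwrite("pics/fs.png",cv2.resize(p["pixels"][130:280,170:360],(760,600),interpolation=cv2.INTER_CUBIC))
for n,c in dict(ldish=(467,198),sdish=(470,-187),ltray=(634,91),stray=(635,-84.5)).items(): print(n,[((np.array(proj(p,[*c,z]))-[170,130])*4).round().tolist() for z in (6,52,68,87)])
E
```

```text
ldish [[349.0, 481.0], [349.0, 399.0], [349.0, 370.0], [349.0, 334.0]]
sdish [[616.0, 206.0], [621.0, 139.0], [622.0, 116.0], [624.0, 87.0]]
ltray [[172.0, 325.0], [169.0, 251.0], [168.0, 224.0], [167.0, 193.0]]
stray [[316.0, 215.0], [316.0, 147.0], [316.0, 123.0], [316.0, 95.0]]
```

View pics/f.png

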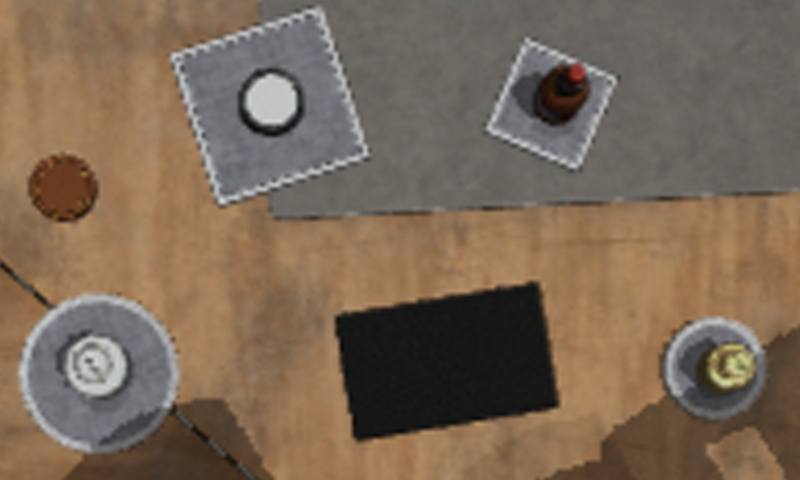

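View pics/fs.png

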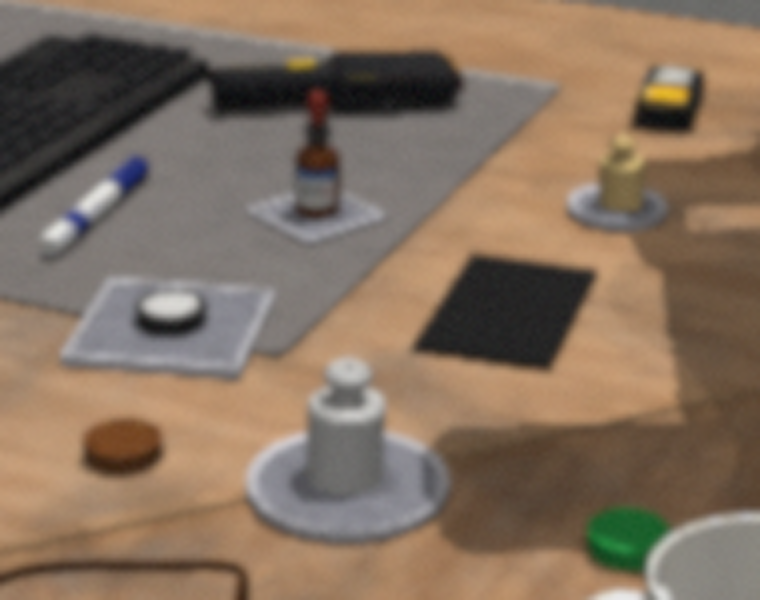

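The final views show all four pieces upright in the middle of their own holders, with offsets of about 4 mm or less. The mat is empty, the arm is clear, and the spectacles were never approached.

```bash
python3 -c "
from rig import *
print(finish_job())"
```

```text
the job is handed in; nothing more can be done
None
```

The job is handed in at about 25 s robot time: all four pieces stand upright within about 4 mm of the middle of their own holders, and the spectacles were not touched.

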